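# Stow the wheel lock key case in its tapered bracket

### The job

The wheel lock key case (the one with the snap latch and the dovetail foot) is packed tightly in the row of boxes between the bookends. Nudge it lengthwise out of the row along the shelf until there is finger room on both sides, then take it and set it upright at the wide mouth of the dark steel dovetail bracket, narrow end of its foot first, and push it firmly along the bracket until it wedges tight. Leave the other boxes upright and about where they stand in their row, and do not disturb the mug or the wheel nuts.

Things in the scene. Friction and masses are not known exactly. Their poses are not given: they have to be found in the camera images.
- case: Key case, grey plastic, 240-390 g. Origin under its middle, x along its length, z up. Box body 110 (x) by 48 (y) mm, 15 to 54 mm above its underside, flat near (-x) end, on a dovetail foot. Starts in any one of the row's four places, 2 mm from its neighbours, +x away from the robot. Too long to grip by its ends; pushed 80 mm along +x its middle is clear and can be gripped across the 48 mm width.
- case_nose (a point): Middle of the narrow end of the case's foot, on its underside, 55 mm along +x from the case's origin. The foot is 7 mm thick, 110 mm long, 43 mm wide at the case's -x end, tapering to 24 mm here; a 12 mm wide neck (7 to 15 mm up) joins it to the body. A bare metal snap latch at this end stands 4 mm proud of the end face and 2.5 mm of the top.
- bracket: Tapered dovetail bracket, dark steel, fixed: two rails 110 mm long (x -55 to +55), 13 mm high, 12 mm wide, open floor (the shelf), tie bar at x 73 to 83 mm. Origin on the shelf, where the case's origin comes when the tapers just meet: the case's ends are then flush with the rails' ends. Pushed firmly (10 to 20 N) it wedges there within a mm. The case goes in along +x, its own x along it.
- bracket_mouth (a point): Middle of the bracket's open wide mouth, on the shelf, at its x = -55 mm, facing the robot. The gap for the foot is 43 mm here and narrows to 24 mm at x = +55 mm, the same taper as the foot. Lips 3.5 mm inward, 9 to 13 mm above the shelf, run between the foot and the body of the case, so it cannot be put in from above, only slid in here.
- bookends: Two fixed upright steel plates, 90 mm long (x), 62 mm high, 3 mm thick, at y = +-103 mm, with feet to y = +-122 mm; the row of four boxes stands between them. Origin on the shelf at the middle of the row; places at y = -75, -25, 25 and 75 mm; x is along the boxes' length, away from the robot.
- bulb_case: Neighbour in the row: grey plastic box without latch or foot, 110 x 48 x 54 mm, four 3 mm ribs across its top. Origin on the shelf under its middle.
- tin: Neighbour in the row: plain metal tin 110 x 48 x 50 mm. Origin on the shelf under its middle.
- carton: Neighbour in the row: cardboard carton 110 x 48 x 58 mm. Origin on the shelf under its middle.
- mug: White ceramic mug, 95 mm high, 82 mm across, with a wooden stir stick that rises to 148 mm. Origin under its middle.
- nut1: Chrome hexagon wheel nut, 22 mm across flats, 35 mm high, standing in a row of four that runs along x between the bookends and the bracket. Origin under its middle.
- nut2: Another of the four nuts.
- nut3: Another of the four nuts.
- nut4: Another of the four nuts.
Things that resemble listed ones, but are neither listed nor needed, are in the scene too. Leave any green or purple look-alike of the case alone.

How it is judged:
By the outcome, as a careful person would: the job done as asked, in the order asked, and still so for the second after the job is handed in, with the robot touching nothing.
It also fails if it takes over 62 s, if anything falls off the work surface, if the arm or the gripper's body presses on something with over 40 N, if the wrist force passes 120 N, or if a joint passes its speed limit or range.

### The arm

A 6-joint arm with a two-finger parallel gripper is mounted at the origin on the work surface. World frame = base frame: x ahead of the robot, y to its left, z up, the work surface at z = 0. Lengths are in m, angles in rad, forces in N, time in s.
With the tool pointing down it reaches from about 0.25 to 0.775 m from the base axis. Payload 4 kg.
Tool frame: the origin (TCP) lies at the very end of the fingers, on their centre line; the grasp point (between the pads) lies tcp_to_grasp behind it (tcp_to_grasp is the distance from the TCP to the grasp point, in m); z points along the fingers, y is the direction in which the jaws open and shut (so a half turn about z gives the same grasp; the last joint's range is limited). The gripper opens to 94 mm and grips with 3 to 60 N. Pads are 16 mm wide; open, the fingers measure 119 mm over their backs; the gripper's body (75 mm by 177 mm) begins 78 mm behind the grasp point.
Start: joints at [-0.103, 0.087, 1.371, -0, 1.684, -0.103], TCP at [0.55, -0, 0.206] pointing down, gripper open.
Joint ranges: [-3.1, 3.1], [-0.76, 2.03], [0.27, 2.55], [-1.08, 4.22], [0.17, 2.65], [-2.57, 2.57]. Speed limits (rad/s): [2.79, 2.79, 3.14, 3.14, 3.14, 3.14].

### API

Orientations are given as [roll, pitch, yaw] about the fixed x, y, z axes, in that order (R = Rz(yaw) Ry(pitch) Rx(roll)).
In Python, from bench import * gives the robot as it stands.
- The arm moves only by the tool play_rows, never from a script. Its argument "rows" is a list of rows, each a list of 3 entries, a list of its own where there are three numbers: the finger opening in cm, from 0 to 9.4, then the shift along the world's x, y, z in cm, then the turn, a rotation vector about the world's x, y, z in rad. A call has 1 to 8 rows; each row is the pose to reach, as a shift and turn from the pose commanded when the call began; what a row does not reach only later rows make up. A row lasts 1/12 s, in which the tool goes at most 41.7 mm and 7.16 degrees, less where a joint would pass 70% of its speed; a pose out of reach is approached as far as the arm can. A call with a gripper value outside its range is refused whole. The fingers move at their own pace and stop on an object; the grip force is fixed at half the most. Time passes only in rows, so rows that repeat a pose let the fingers close. It gives the time, the measured TCP pose, the force and the opening at its end, in the units of the state.
- get_obs(): the state, without advancing time (a new reading comes with each control period).
- snapshot(name): name is "scene" or "side" or "wrist"; returns a dict with "pixels" (400x640x3 uint8, red, green, blue), "fx", "fy", "cx", "cy" (pixels), "rvec" (rotation vector, rad) and "tvec" (3), from world to camera coordinates, as OpenCV has them. Camera axes: x right, y down, z forward; pixel columns grow to the right and rows downward; lengths in m; the calibration is good to about 2 mm. A picture is of the moment at which its call begins. There is no depth.
- close_job(): hands the job in, once; it reports no verdict.
Trained networks look in the newest picture that a camera, given by its name, has taken for a name from the list of things; names that differ only in an ending like _2 or _b are one class to them, and where a whole thing is asked for, a point or a joint stands for the part that bears it (a point fixed in the world has none). Each returns a list of dicts, best first, with "confidence" (0 to 1); they miss things now and then, are a little off and sometimes report something else, mostly with a low value. They report only what shows in the picture. A call takes as long as a camera call. They do not tell look-alikes from the thing itself.
- silhouettes(camera, label): "mask" (400x640 bool, what is visible of it) and "point" ([row, column] in pixels, amid what is visible of it).
The state is a dict: "time": time; "joint_positions": joint angles; "qvel": joint speeds; "joint_torque": joint torques, N m; "tool_pos": TCP position; "ee_rot": TCP orientation; "wrist_force": force on the tool from outside, world axes, zero at the start; "wrist_torque": the same for the moment, N m; "width": finger opening in m.
Only numpy, scipy, OpenCV 4.12 (cv2) and the standard library are available. Lean on these libraries where they do the work, as an engineer would, in place of code of your own. Each camera call takes 0.05 s, during which the arm holds its last target. There are 200 camera calls.

## Working session

There is one attempt and no reset: what is moved stays moved. The work goes in short steps, Python scripts to look and compute and a tool call to move; the robot and the scene stay as the last step left them, time stands still between calls to the robot, and variables do not carry over. Pictures are saved under pics/ and viewed, about 8 in all and at most 12, crops included, and the job is handed in when it is done.

Besides the shell and the picture viewer there is one more tool, called after "Emit:" as name(argument=value, ...), one argument or row to a line, values as JSON. play_rows: Moves the arm, as the interface text tells. Its arguments: {"type":"object","properties":{"rows":{"type":"array"}},"required":["rows"]}

```bash
mkdir -p pics; ls
cat > h.py <<'E'
from bench import *
import numpy as np, cv2
def save(s,f,crop=None,k=1):
    im=s["pixels"][:,:,::-1]
    if crop: r0,r1,c0,c1=crop; im=im[r0:r1,c0:c1]
    cv2.imwrite("pics/"+f,cv2.resize(im,None,fx=k,fy=k,interpolation=cv2.INTER_CUBIC))
def ray(s,rc,z):
    R=cv2.Rodrigues(np.array(s["rvec"],float))[0];t=np.array(s["tvec"],float).ravel()
    d=R.T@np.array([(rc[1]-s["cx"])/s["fx"],(rc[0]-s["cy"])/s["fy"],1.]);c=-R.T@t
    return c+d*(z-c[2])/d[2]
def proj(s,P):
    p=cv2.projectPoints(np.array(P,float).reshape(-1,3),np.array(s["rvec"],float),np.array(s["tvec"],float),np.array([[s["fx"],0,s["cx"]],[0,s["fy"],s["cy"]],[0,0,1.]]),None)[0][:,0]
    return p[:,::-1]
E
python3 - <<'E'
from h import *
np.set_printoptions(precision=4,suppress=True)
print(get_obs())
for n in ["scene","side"]:
    s=snapshot(n);save(s,n+"0.png")
    R=cv2.Rodrigues(np.array(s["rvec"],float))[0];print(n,"cam at",-R.T@np.array(s["tvec"]).ravel(),s["fx"])
    for l,z in [("case",.054),("case_nose",0),("bracket",.013),("bracket_mouth",0),("bookends",.062),("bulb_case",.054),("tin",.05),("carton",.058),("mug",.05),("nut1",.035)]:
        for d in silhouettes(n,l)[:5]: print(l,round(d["confidence"],2),d["point"],int(d["mask"].sum()),ray(s,d["point"],z)[:2])
E
```

```text
pics
{'time': 0.0, 'joint_positions': array([-0.1031,  0.0879,  1.3722, -0.    ,  1.6836, -0.1031]), 'qvel': array([ 0.0004, -0.0007,  0.0006, -0.0007, -0.0012,  0.0006]), 'joint_torque': array([  0.0013, -34.0183, -30.2424,   0.0718,   0.033 ,  -0.0001]), 'tool_pos': array([0.5495, 0.0001, 0.2043]), 'ee_rot': array([-3.1394, -0.0002,  1.5708]), 'wrist_force': array([-0.3316, -0.5314,  0.0428]), 'wrist_torque': array([-0.0289,  0.0362, -0.0001]), 'width': 0.0940085403314527}
scene cam at [ 1.1063 -0.7113  1.4368] 495.0743361533775
case 0.91 [174.6, 432.9] 620 [0.7178 0.3508]
case 0.87 [127.5, 376.7] 451 [0.436  0.3886]
case 0.74 [230.6, 366.0] 611 [0.6898 0.0146]
case 0.63 [174.2, 373.8] 367 [0.5648 0.2107]
case 0.4 [146.7, 349.4] 77 [0.4216 0.2477]
case_nose 0.9 [177.4, 429.4] 501 [0.7006 0.3731]
case_nose 0.64 [125.4, 377.1] 456 [0.4041 0.4412]
case_nose 0.6 [233.7, 365.5] 617 [0.68   0.0324]
bracket 0.78 [278.2, 302.7] 519 [ 0.6413 -0.2343]
bracket_mouth 0.85 [278.1, 302.3] 543 [ 0.6359 -0.2306]
bracket_mouth 0.67 [209.2, 313.6] 40 [ 0.4859 -0.0139]
bookends 0.95 [195.0, 345.9] 36
[... 707 characters left out ...]
731 [ 0.7321 -0.0334]
case_nose 0.58 [253.9, 166.4] 1095 [0.7529 0.3192]
case_nose 0.56 [251.8, 258.5] 763 [0.5746 0.1681]
bracket 0.58 [191.4, 326.7] 437 [ 0.6315 -0.1992]
bracket_mouth 0.88 [191.6, 326.6] 410 [ 0.6467 -0.2191]
bracket_mouth 0.66 [233.2, 334.5] 106 [ 0.4755 -0.0269]
bookends 0.69 [272.2, 225.6] 875 [0.5058 0.3401]
bulb_case 0.82 [235.6, 284.1] 672 [0.5155 0.1336]
carton 0.89 [263.9, 243.0] 898 [0.503  0.2896]
carton 0.3 [250.9, 257.0] 725 [0.5156 0.2307]
mug 0.71 [167.7, 394.6] 831 [ 0.5172 -0.4144]
nut1 0.66 [228.1, 330.5] 115 [0.4652 0.0062]
nut1 0.63 [232.7, 339.8] 79 [0.4321 0.0104]
nut1 0.56 [235.3, 352.0] 115 [0.3997 0.0017]
nut1 0.51 [227.1, 317.1] 91 [0.4964 0.0237]
```

Run:
```python
import cv2,numpy as np
a=cv2.imread("pics/scene0.png")[100:320,190:470];b=cv2.imread("pics/side0.png")[140:360,130:430]
a=cv2.resize(a,(760,598),interpolation=3);b=cv2.resize(b,(800,586),interpolation=3)
cv2.imwrite("pics/a.png",a);cv2.imwrite("pics/b.png",b)
```

```text
(no output)
```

View pics/a.png

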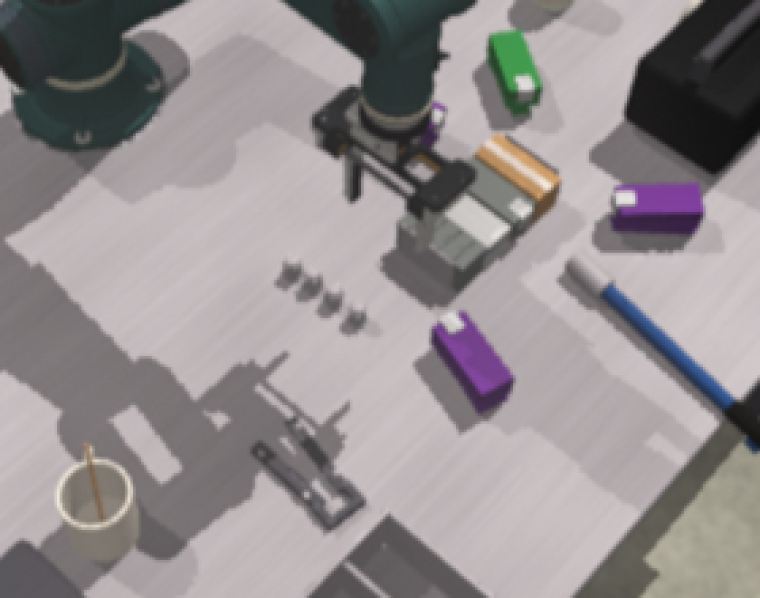

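View pics/b.png

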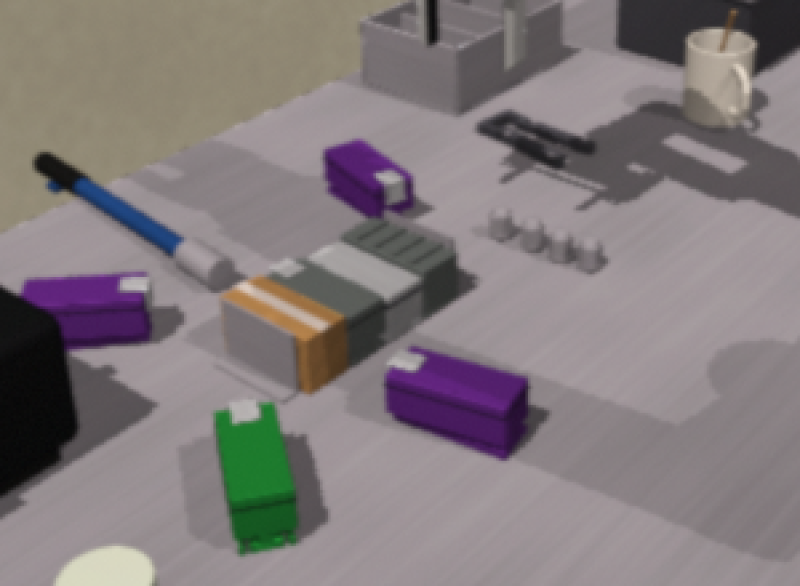

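The grey case with the latch is second from the left (y=+25 place), between the carton (left) and the tin. The bulb case is rightmost. Case latch is at scene px (382,177) and the dark bracket at (302,278). I'll go above the row for a close look.

Emit:
play_rows(
  rows=[
    [9.4,[-1,4,2],[0,0,0]],
    [9.4,[-2,8,4],[0,0,0]],
    [9.4,[-4,12,6],[0,0,0]],
    [9.4,[-6,16,8],[0,0,0]],
    [9.4,[-7,19,10],[0,0,0]],
    [9.4,[-7,19,10],[0,0,0]],
  ],
)

```text
time: 1.6
tool_pos: [0.4788, 0.1936, 0.309]
ee_rot: [3.137, -0.003, 1.575]
wrist_force: [0.5, 0.2, 0.3]
width: 0.094
```

Run:
```python
from h import *
np.set_printoptions(precision=4,suppress=True)
o=get_obs();print(o["time"],o["tool_pos"],o["ee_rot"])
s=snapshot("wrist");R=cv2.Rodrigues(np.array(s["rvec"],float))[0];print("cam at",-R.T@np.array(s["tvec"]).ravel(),s["fx"],R[2])
save(s,"w1.png",k=1.25);np.save("w1.npy",s,allow_pickle=True)
for l,z in [("case",.054),("bulb_case",.054),("tin",.05),("carton",.058),("bookends",.062)]:
  for d in silhouettes("wrist",l)[:4]:
    m=d["mask"].astype(np.uint8);r=cv2.minAreaRect(np.argwhere(m).astype(np.float32))
    print(l,round(d["confidence"],2),d["point"],int(m.sum()),ray(s,d["point"],z)[:2]);print([ray(s,c,z)[:2].round(3).tolist() for c in cv2.boxPoints(r)])
```

```text
1.6 [0.4788 0.1936 0.309 ] [ 3.1373 -0.003   1.5748]
cam at [0.4774 0.2775 0.4877] 355.9210633845408 [ 0.0064 -0.285  -0.9585]
case 0.74 [138.9, 373.9] 3758 [0.546  0.2224]
[[0.49, 0.247], [0.489, 0.198], [0.607, 0.195], [0.604, 0.245]]
case 0.71 [282.1, 481.7] 1404 [0.7036 0.0276]
[[0.683, 0.082], [0.655, 0.052], [0.723, -0.024], [0.751, 0.008]]
case 0.68 [32.5, 511.9] 4315 [0.695  0.3417]
[[0.723, 0.407], [0.638, 0.328], [0.68, 0.29], [0.765, 0.374]]
case 0.62 [110.6, 226.3] 3881 [0.3695 0.255 ]
[[0.419, 0.289], [0.306, 0.263], [0.313, 0.215], [0.429, 0.242]]
bulb_case 0.59 [216.8, 366.6] 3160 [0.5414 0.1221]
[[0.488, 0.15], [0.487, 0.099], [0.601, 0.096], [0.599, 0.147]]
tin 0.95 [177.8, 367.9] 3286 [0.5414 0.173 ]
[[0.489, 0.199], [0.488, 0.148], [0.601, 0.145], [0.598, 0.196]]
tin 0.52 [94.2, 376.6] 3953 [0.5473 0.2745]
[[0.491, 0.296], [0.49, 0.247], [0.606, 0.244], [0.603, 0.293]]
carton 0.79 [94.8, 373.6] 4068 [0.5425 0.2738]
[[0.49, 0.295], [0.489, 0.248], [0.605, 0.245], [0.602, 0.293]]
bookends 0.91 [71.4, 373.7] 1677 [0.5408 0.2993]
[[0.5, 0.314], [0.499, 0.091], [0.601, 0.089], [0.588, 0.312]]
```

View pics/w1.png

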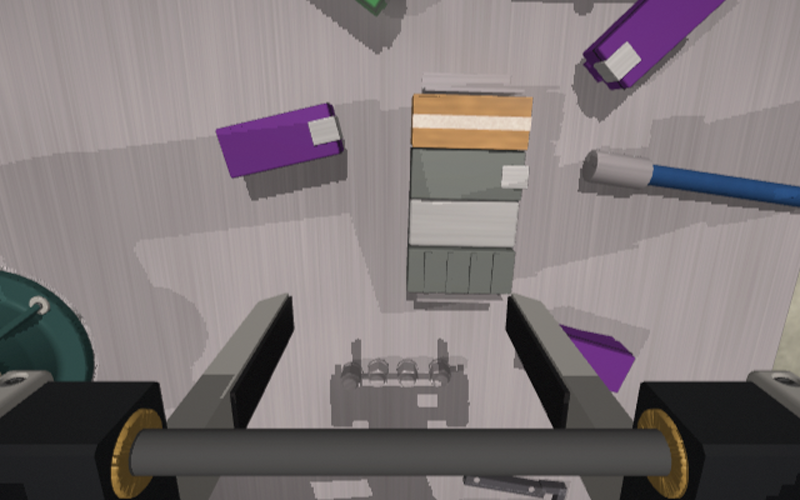

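Run:
```python
from h import *
np.set_printoptions(precision=4,suppress=True)
s=np.load("w1.npy",allow_pickle=True).item()
for n,p,z in [("wr tip",(165,583),.015),("wr up",(150,592),.015),("wr low",(182,592),.015),("wr corner r",(187,652),.0),("purple2 low",(85,625),.015),("case near-left top",(150,412),.054),("case near-right",(196,410),.054),("case far-left",(150,524),.054),("case far right",(199,521),.054),("carton nl",(95,413),.058),("bulb nr",(293,407),.054),("purple near corner far end",(155,342),.03)]:
    print(n,ray(s,(p[0]/1.25,p[1]/1.25),z)[:2])
s=snapshot("scene");save(s,"s2.png",(240,330,220,360),5)
np.save("s2.npy",s,allow_pickle=True)
for l,z in [("bracket",.013)]:
  for d in silhouettes("scene",l)[:3]:
    m=d["mask"].astype(np.uint8);r=cv2.minAreaRect(np.argwhere(m).astype(np.float32))
    print(l,round(d["confidence"],2),d["point"],int(m.sum()),ray(s,d["point"],z)[:2]);print([ray(s,c,z)[:2].round(3).tolist() for c in cv2.boxPoints(r)])
```

```text
wr tip [0.6736 0.227 ]
wr up [0.6812 0.2425]
wr low [0.6855 0.2091]
wr corner r [0.7591 0.2017]
purple2 low [0.7061 0.3066]
case near-left top [0.492  0.2446]
case near-right [0.4906 0.2002]
case far-left [0.5991 0.2451]
case far right [0.6002 0.1977]
carton nl [0.4921 0.2943]
bulb nr [0.4886 0.0975]
purple near corner far end [0.4221 0.2375]
bracket 0.56 [278.7, 299.7] 496 [ 0.6356 -0.242 ]
[[0.559, -0.179], [0.561, -0.246], [0.703, -0.256], [0.704, -0.192]]
```

View pics/s2.png

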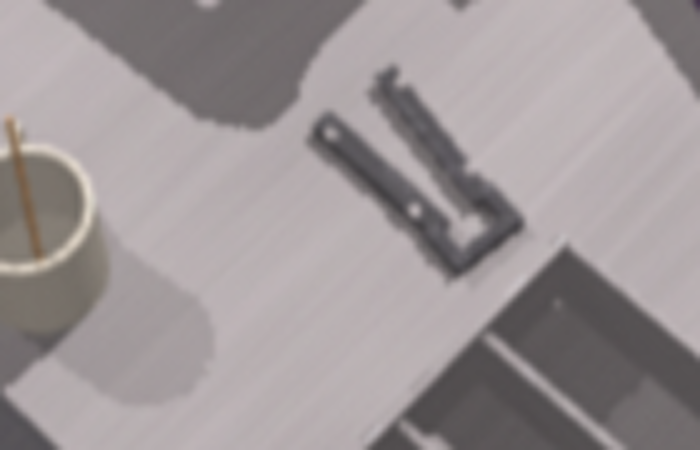

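Bracket is found: near end x≈0.56, y≈-0.21, total length 0.14 (matches 138 mm). The wrench head tip at x≈0.673 lies straight ahead of the case, so I'll push about 62 mm and grip slightly forward of the middle. First step is to turn the jaws across y.

Emit:
play_rows(
  rows=[
    [0.8,[0,1,0],[0,0,-0.12]],
    [0.8,[0,2,-1],[0,0,-0.24]],
    [0.8,[-1,3,-3],[0,0,-0.36]],
    [0.8,[-1.2,3,-5],[0,0,-0.48]],
    [0.8,[-1.2,3,-7],[0,0,-0.6]],
    [0.8,[-1.2,3,-9],[0,0,-0.72]],
    [0.8,[-1.2,3,-11],[0,0,-0.84]],
    [0.8,[-1.2,3,-13],[0,0,-0.96]],
  ],
)

```text
time: 2.67
tool_pos: [0.468, 0.2188, 0.1736]
ee_rot: [-3.141, 0.002, 0.603]
wrist_force: [-1.0, -0.5, -0.0]
width: 0.0439
```

Emit:
play_rows(
  rows=[
    [0.8,[0,0,-1],[0,0,-0.12]],
    [0.8,[0,0,-2],[0,0,-0.24]],
    [0.8,[0,0,-3],[0,0,-0.36]],
    [0.8,[0,0,-4],[0,0,-0.48]],
    [0.8,[0,0,-5],[0,0,-0.6]],
    [0.8,[0,0,-5.6],[0,0,-0.63]],
    [0.8,[0,0,-5.6],[0,0,-0.63]],
  ],
)

```text
time: 3.25
tool_pos: [0.4669, 0.2184, 0.1168]
ee_rot: [3.14, 0.005, -0.022]
wrist_force: [0.4, 0.7, 0.4]
width: 0.0079
```

Run:
```python
from h import *
np.set_printoptions(precision=4,suppress=True)
o=get_obs();print(o["time"],o["tool_pos"],o["ee_rot"],o["width"],o["joint_positions"])
s=snapshot("wrist");R=cv2.Rodrigues(np.array(s["rvec"],float))[0];print("cam at",-R.T@np.array(s["tvec"]).ravel(),s["fx"],R[2])
save(s,"w2.png");np.save("w2.npy",s,allow_pickle=True)
for l,z in [("case",.054),("tin",.05),("carton",.058)]:
  for d in silhouettes("wrist",l)[:4]:
    m=d["mask"].astype(np.uint8);r=cv2.minAreaRect(np.argwhere(m).astype(np.float32))
    print(l,round(d["confidence"],2),d["point"],int(m.sum()),ray(s,d["point"],z)[:2]);print([ray(s,c,z)[:2].round(3).tolist() for c in cv2.boxPoints(r)])
```

```text
3.25 [0.4669 0.2184 0.1168] [ 3.1396  0.0048 -0.0216] 0.007874247043921836 [ 0.3277  0.0494  1.5878 -0.0002  1.5096  1.92  ]
cam at [0.5518 0.2171 0.2948] 355.9210633845408 [-0.2918  0.0041 -0.9565]
case 0.9 [87.2, 314.7] 12905 [0.5527 0.2197]
[[0.604, 0.242], [0.492, 0.249], [0.491, 0.195], [0.603, 0.196]]
case 0.76 [250.7, 72.1] 10999 [0.4407 0.402 ]
[[0.507, 0.386], [0.402, 0.469], [0.363, 0.422], [0.476, 0.341]]
case 0.74 [280.0, 266.1] 2653 [0.4132 0.26  ]
[[0.446, 0.247], [0.427, 0.292], [0.3, 0.256], [0.325, 0.205]]
tin 0.66 [87.2, 389.6] 12589 [0.5517 0.1705]
[[0.601, 0.195], [0.491, 0.202], [0.487, 0.147], [0.598, 0.147]]
carton 0.63 [85.5, 236.8] 13901 [0.5547 0.269 ]
[[0.602, 0.243], [0.601, 0.293], [0.491, 0.302], [0.492, 0.245]]
```

View pics/w2.png

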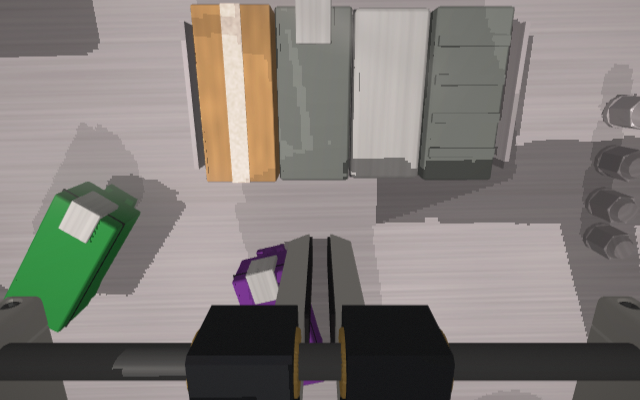

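The case sits between the carton and tin, centre y≈0.2205, near face x≈0.4915. The fingers are in front of it and clear of the purple case. Descending, then pushing.

Emit:
play_rows(
  rows=[
    [0.8,[0,0.2,-3],[0,0,0]],
    [0.8,[0,0.2,-6],[0,0,0]],
    [0.8,[0,0.2,-8.5],[0,0,0]],
    [0.8,[0,0.2,-9.9],[0,0,0]],
    [0.8,[0.8,0.2,-9.9],[0,0,0]],
    [0.8,[1.5,0.2,-9.9],[0,0,0]],
    [0.8,[2.2,0.2,-9.9],[0,0,0]],
    [0.8,[2.9,0.2,-9.9],[0,0,0]],
  ],
)

```text
time: 4.12
tool_pos: [0.4988, 0.2223, 0.0222]
ee_rot: [-3.141, -0.002, -0.019]
wrist_force: [-2.0, 0.4, 0.2]
width: 0.0083
```

Emit:
play_rows(
  rows=[
    [0.8,[0.7,0,0],[0,0,0]],
    [0.8,[1.4,0,0],[0,0,0]],
    [0.8,[2.1,0,0],[0,0,0]],
    [0.8,[2.8,0,0],[0,0,0]],
    [0.8,[3.5,0,0],[0,0,0]],
    [0.8,[4.2,0,0],[0,0,0]],
    [0.8,[4.7,0,0],[0,0,0]],
    [0.8,[4.7,0,0],[0,0,0]],
  ],
)

```text
time: 4.78
tool_pos: [0.5459, 0.2219, 0.0204]
ee_rot: [-3.142, -0.002, -0.02]
wrist_force: [-0.4, -0.1, 0.2]
width: 0.0081
```

```bash
cat > look.py <<'E'
from h import *
import sys
np.set_printoptions(precision=4,suppress=True)
o=get_obs();print(o["time"],o["tool_pos"],o["ee_rot"],o["width"],o["wrist_force"])
s=snapshot("wrist");f=sys.argv[1];save(s,f+".png");np.save(f+".npy",s,allow_pickle=True)
for a in sys.argv[2:]:
  l,z=a.split(":");z=float(z)
  for d in silhouettes("wrist",l)[:4]:
    m=d["mask"].astype(np.uint8);r=cv2.minAreaRect(np.argwhere(m).astype(np.float32))
    print(l,round(d["confidence"],2),d["point"],int(m.sum()),ray(s,d["point"],z)[:2],[ray(s,c,z)[:2].round(3).tolist() for c in cv2.boxPoints(r)])
E
python3 look.py w3 case:.054 tin:.05 carton:.058 bulb_case:.054
```

```text
4.7833 [0.5459 0.2219 0.0204] [-3.1415 -0.0025 -0.0196] 0.008144184044846016 [-0.3986 -0.0925  0.2163]
case 0.98 [10.4, 57.4] 2591 [0.6598 0.3162] [[0.663, 0.292], [0.664, 0.336], [0.653, 0.339], [0.652, 0.294]]
case 0.97 [122.1, 318.9] 30531 [0.6177 0.2208] [[0.662, 0.243], [0.557, 0.251], [0.556, 0.193], [0.661, 0.197]]
case 0.9 [387.9, 77.1] 503 [0.488  0.3456] [[0.521, 0.337], [0.518, 0.35], [0.479, 0.353], [0.482, 0.339]]
tin 0.79 [232.3, 430.0] 18581 [0.5677 0.1717] [[0.61, 0.196], [0.518, 0.207], [0.507, 0.149], [0.603, 0.147]]
carton 0.89 [231.3, 208.7] 19806 [0.5732 0.2685] [[0.613, 0.244], [0.607, 0.293], [0.492, 0.295], [0.502, 0.235]]
bulb_case 0.85 [241.2, 536.3] 22315 [0.5643 0.1258] [[0.607, 0.163], [0.512, 0.154], [0.511, 0.079], [0.606, 0.1]]
```

View pics/w3.png

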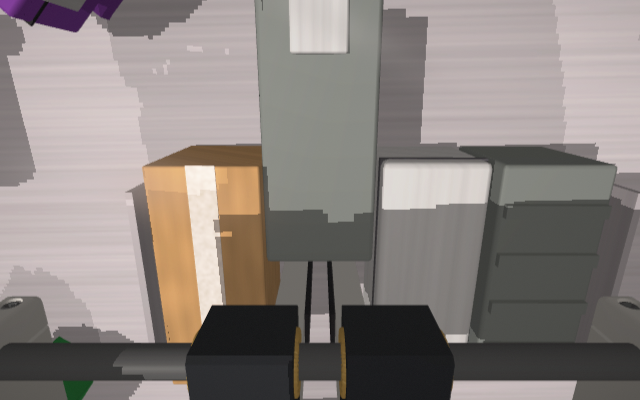

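Run:
```python
from h import *
s=np.load("w3.npy",allow_pickle=True).item()
for n,p,z in [("carton far top",(165,200),.058),("carton far bottom?",(148,220),.0),("tin far top",(160,430),.05),("tin top2",(205,430),.05),("bulb",(148,540),.0),("bulb top",(165,560),.054),("case near",(260,320),.054),("case near l",(258,268),.054),("case near r",(258,371),.054),("case l far",(30,258),.054),("case r far",(30,381),.054),("latch near edge",(53,320),.0565)]:
    print(n,ray(s,p,z)[:2].round(4))
```

```text
carton far top [0.6019 0.269 ]
carton far bottom? [0.6001 0.2767]
tin far top [0.6007 0.174 ]
tin top2 [0.5807 0.1726]
bulb [0.5967 0.0973]
bulb top [0.5984 0.1213]
case near [0.5569 0.2215]
case near l [0.5583 0.2447]
case near r [0.5575 0.1986]
case l far [0.6518 0.2429]
case r far [0.651 0.197]
latch near edge [0.6432 0.2199]
```

Emit:
play_rows(
  rows=[
    [0.8,[-1,0,0],[0,0,0]],
    [0.8,[-1.5,0,2.5],[0,0,0]],
    [0.8,[-1.5,0,6.5],[0,0,0]],
    [8.5,[-1,0,9],[0,0,0]],
    [8.5,[2.5,0,9],[0,0,0]],
    [8.5,[5.5,-0.1,9],[0,0,0]],
    [8.5,[7.2,-0.1,9],[0,0,0]],
    [8.5,[7.2,-0.1,9],[0,0,0]],
  ],
)

```text
time: 5.7
tool_pos: [0.6181, 0.2204, 0.1101]
ee_rot: [3.141, -0.002, -0.021]
wrist_force: [-1.5, -0.4, -0.7]
width: 0.0381
```

```bash
python3 look.py w4 case:.054; python3 -c "
from bench import *
print(globals().get('tcp_to_grasp'))"
```

```text
5.7 [0.6181 0.2204 0.1101] [ 3.1413 -0.0015 -0.0206] 0.038085199958101605 [-1.4926 -0.3649 -0.7489]
case 0.93 [122.6, 598.5] 13543 [0.6787 0.0385] [[0.749, 0.053], [0.642, 0.076], [0.616, 0.007], [0.728, -0.008]]
case 0.86 [392.1, 101.5] 543 [0.4681 0.4026] [[0.48, 0.417], [0.461, 0.421], [0.461, 0.392], [0.479, 0.389]]
case 0.8 [74.4, 105.8] 16626 [0.7143 0.3519] [[0.772, 0.37], [0.737, 0.413], [0.652, 0.328], [0.695, 0.285]]
case 0.56 [211.9, 319.6] 10392 [0.6211 0.2203] [[0.672, 0.197], [0.673, 0.243], [0.557, 0.248], [0.556, 0.196]]
0.0188
```

Emit:
play_rows(
  rows=[
    [8.5,[0,0,0],[0,0,0]],
    [8.5,[0,0,0],[0,0,0]],
    [8.5,[0,0,0],[0,0,0]],
    [8.5,[0,0,-2],[0,0,0]],
    [8.5,[0,0,-4],[0,0,0]],
    [8.5,[0,0,-6],[0,0,0]],
    [8.5,[0,0,-8],[0,0,0]],
    [8.5,[0,0,-8.5],[0,0,0]],
  ],
)

```text
time: 6.47
tool_pos: [0.6128, 0.2205, 0.0216]
ee_rot: [3.14, 0.007, -0.019]
wrist_force: [-0.9, 0.1, -1.0]
width: 0.0851
```

Emit:
play_rows(
  rows=[
    [4,[0,0,0.1],[0,0,0]],
    [4,[0,0,0.1],[0,0,0]],
    [4,[0,0,0.1],[0,0,0]],
    [4,[0,0,0.1],[0,0,0]],
    [4,[0,0,0.1],[0,0,0]],
    [4,[0,0,0.1],[0,0,0]],
    [4,[0,0,0.1],[0,0,0]],
  ],
)

```text
time: 7.05
tool_pos: [0.6166, 0.221, 0.0276]
ee_rot: [-3.141, -0.002, -0.019]
wrist_force: [0.4, 0.2, 2.3]
width: 0.048
```

Emit:
play_rows(
  rows=[
    [4,[0,0,1.5],[0,0,0]],
    [4,[0,0,4],[0,0,0]],
    [4,[0,0,7],[0,0,0]],
    [4,[0,0,10],[0,0,0]],
    [4,[0,-3,10],[0,0,0]],
    [4,[0,-7,10],[0,0,0]],
    [4,[-2,-10.5,10],[0,0,0]],
    [4,[-4,-14,10],[0,0,0]],
  ],
)

```text
time: 7.72
tool_pos: [0.5751, 0.0795, 0.125]
ee_rot: [3.141, 0.002, -0.019]
wrist_force: [-0.3, -1.6, -3.2]
width: 0.0476
```

Emit:
play_rows(
  rows=[
    [4,[-1.5,-3.6,0],[0,0,0]],
    [4,[-3,-7.2,0],[0,0,0]],
    [4,[-4.5,-10.8,0],[0,0,0]],
    [4,[-6,-14.4,0],[0,0,0]],
    [4,[-7.5,-18,0],[0,0,0]],
    [4,[-8.5,-22,0],[0,0,0]],
    [4,[-8.5,-26,0],[0,0,0]],
    [4,[-8.5,-29,0],[0,0,0]],
  ],
)

```text
time: 8.38
tool_pos: [0.4894, -0.2117, 0.1257]
ee_rot: [3.141, 0.001, -0.021]
wrist_force: [0.6, -0.4, -3.4]
width: 0.0474
```

Emit:
play_rows(
  rows=[
    [4,[0,0,0],[0,0,0]],
    [4,[0,0,0],[0,0,0]],
    [4,[0,0,0],[0,0,0]],
  ],
)

```text
time: 8.63
tool_pos: [0.4904, -0.2083, 0.1255]
ee_rot: [-3.14, 0.002, -0.02]
wrist_force: [-0.6, 1.6, -3.6]
width: 0.0474
```

```bash
python3 look.py w5 bracket:.013 bracket_mouth:.013 nut1:.035 case:.16
```

```text
8.6333 [ 0.4904 -0.2083  0.1255] [-3.1398  0.0018 -0.0196] 0.04739700239737549 [-0.5982  1.5613 -3.6184]
bracket 0.71 [183.5, 585.7] 13724 [ 0.495  -0.4326] [[0.549, -0.372], [0.416, -0.392], [0.414, -0.497], [0.548, -0.465]]
bracket_mouth 0.89 [51.2, 349.4] 4331 [ 0.6024 -0.2329] [[0.64, -0.185], [0.565, -0.178], [0.561, -0.245], [0.637, -0.247]]
nut1 0.86 [238.6, 108.8] 1128 [ 0.4613 -0.0352] [[0.483, -0.047], [0.462, -0.013], [0.44, -0.022], [0.461, -0.057]]
nut1 0.83 [198.6, 100.5] 1163 [ 0.4956 -0.0351] [[0.514, -0.051], [0.499, -0.015], [0.476, -0.02], [0.492, -0.056]]
nut1 0.68 [152.5, 93.1] 1339 [ 0.5322 -0.0367] [[0.548, -0.054], [0.541, -0.016], [0.515, -0.016], [0.523, -0.054]]
nut1 0.6 [270.5, 121.2] 985 [ 0.4321 -0.0401] [[0.453, -0.048], [0.428, -0.017], [0.408, -0.029], [0.434, -0.06]]
case 0.98 [12.2, 15.8] 764 [ 0.604  -0.0995] [[0.608, -0.095], [0.599, -0.092], [0.599, -0.103], [0.608, -0.106]]
case 0.84 [247.0, 317.9] 18234 [ 0.5084 -0.208 ] [[0.549, -0.188], [0.459, -0.182], [0.458, -0.233], [0.549, -0.231]]
```

View pics/w5.png

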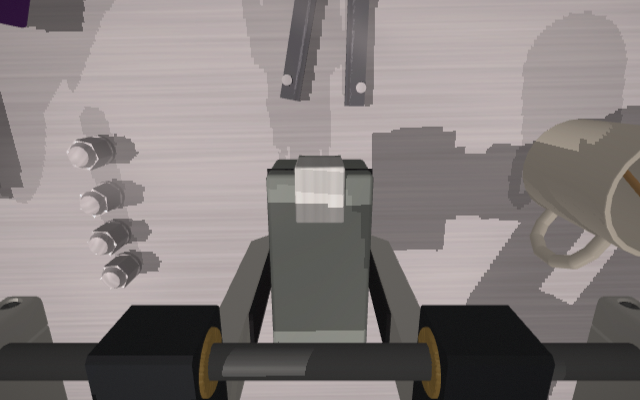

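Run:
```python
from h import *
s=np.load("w5.npy",allow_pickle=True).item()
save(s,"w5c.png",(0,115,265,395),6)
```

```text
(no output)
```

View pics/w5c.png

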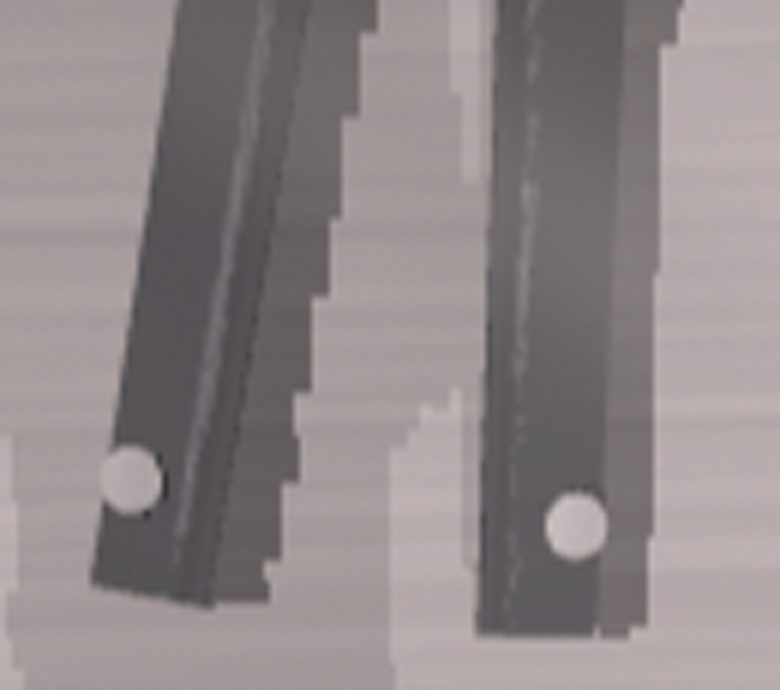

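Run:
```python
from h import *
s=np.load("w5.npy",allow_pickle=True).item()
P=lambda c,r,z=.013: ray(s,(r/6,c/6+265),z)[:2]
lo0,lo1,li0,li1,ri1,ri0,ro1,ro0=[P(*q) for q in [(180,0),(92,585),(310,0),(213,605),(478,632),(497,0),(597,632),(623,0)]]
for n,v in zip("lo0,lo1,li0,li1,ri1,ri0,ro1,ro0".split(","),[lo0,lo1,li0,li1,ri1,ri0,ro1,ro0]): print(n,v.round(4))
a=lambda p,q: np.degrees(np.arctan2((q-p)[1],(q-p)[0])).round(2)
print("angles",a(lo1,lo0),a(li1,li0),a(ri1,ri0),a(ro1,ro0),"end",a(ro1,lo1)-90)
print("widths",np.linalg.norm(li1-ri1),np.linalg.norm(lo1-ro1),"mouth",(lo1+ro1)/2,(li1+ri1)/2)
# case now
for n,c,r,z in [("top fl",267,170,.152),("top fr",372,170,.152),("nl",275,331,.152),("nr",367,331,.152),("latch l",296,156,.154),("latch r",343,156,.154)]: print(n,ray(s,(r,c),z).round(4))
```

```text
lo0 [ 0.6379 -0.193 ]
lo1 [ 0.5695 -0.1788]
li0 [ 0.6376 -0.2088]
li1 [ 0.5667 -0.1946]
ri1 [ 0.5626 -0.2294]
ri0 [ 0.6372 -0.2316]
ro1 [ 0.5623 -0.2451]
ro0 [ 0.6369 -0.247 ]
angles -11.71 -11.34 -1.67 -1.4 end -6.200000000000003
widths 0.03508799606789476 0.06672281578117782 mouth [ 0.56588373 -0.21196271] [ 0.56461553 -0.21200795]
top fl [ 0.5417 -0.1865  0.152 ]
top fr [ 0.5409 -0.2322  0.152 ]
nl [ 0.4591 -0.1854  0.152 ]
nr [ 0.4583 -0.2317  0.152 ]
latch l [ 0.548  -0.1995  0.154 ]
latch r [ 0.5476 -0.2194  0.154 ]
```

Bracket is consistent with the sizes given (lip gap 35 mm, outer width 67 mm, rail taper ±5°). Its mouth is at (0.565,-0.212), axis yaw -6.5°, and the case is straight in the grip. Turning to that axis, then setting down 15 mm before the mouth.

Emit:
play_rows(
  rows=[
    [4,[0.5,0.2,-1],[0,0,-0.05]],
    [4,[0.9,0.4,-3],[0,0,-0.094]],
    [4,[0.9,0.4,-5],[0,0,-0.094]],
    [4,[0.9,0.4,-7],[0,0,-0.094]],
    [4,[0.9,0.4,-8.5],[0,0,-0.094]],
    [4,[0.9,0.4,-9.2],[0,0,-0.094]],
    [4,[0.9,0.4,-9.6],[0,0,-0.094]],
    [4,[0.9,0.4,-9.6],[0,0,-0.094]],
  ],
)

```text
time: 9.55
tool_pos: [0.4998, -0.2044, 0.03]
ee_rot: [-3.141, 0.001, -0.112]
wrist_force: [-0.5, 0.6, -3.4]
width: 0.0474
```

```bash
python3 look.py w6 bracket_mouth:.013 case:.056
```

```text
9.55 [ 0.4998 -0.2044  0.03  ] [-3.1413  0.001  -0.1124] 0.04744505680256978 [-0.5393  0.5955 -3.3975]
bracket_mouth 0.73 [61.6, 348.5] 7780 [ 0.5958 -0.2302] [[0.629, -0.188], [0.568, -0.179], [0.56, -0.245], [0.622, -0.249]]
case 0.6 [247.2, 318.6] 18406 [ 0.5137 -0.2056] [[0.559, -0.188], [0.464, -0.173], [0.458, -0.227], [0.554, -0.234]]
```

View pics/w6.png

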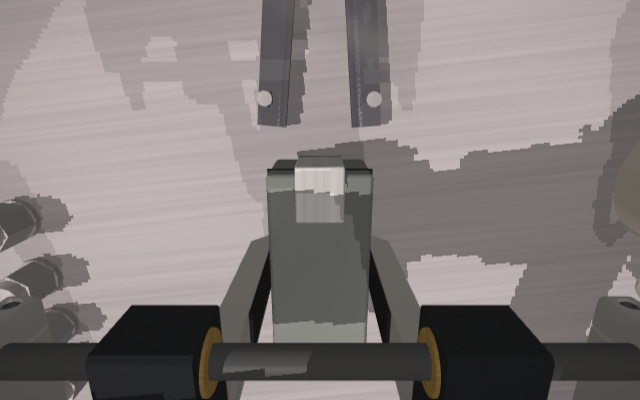

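Run:
```python
from h import *
s=np.load("w6.npy",allow_pickle=True).item();save(s,"w6c.png",(0,135,250,400),5)
u=np.array([np.cos(-.1135),np.sin(-.1135)]);n=np.array([-u[1],u[0]])
t=np.array([.4998,-.2044])
for nm,r,c,z in [("lo",125,258,.013),("ro",127,391,.013),("li",126,286,.013),("ri",127,352,.013),("lo0",0,264,.013),("ro0",0,385,.013),("case fl",170,268,.056),("case fr",170,372,.056),("latch l",157,298,.058),("latch r",157,342,.058)]:
    p=ray(s,(r,c),z)[:2];print(nm,p.round(4),"along",((p-t)@u).round(4),"lat",((p-t)@n).round(4))
```

```text
lo [ 0.5692 -0.1788] along 0.0661 lat 0.0333
ro [ 0.5602 -0.2501] along 0.0652 lat -0.0386
li [ 0.567  -0.1937] along 0.0656 lat 0.0182
ri [ 0.5625 -0.2292] along 0.0651 lat -0.0175
lo0 [ 0.6287 -0.1914] along 0.1266 lat 0.0275
ro0 [ 0.6221 -0.2505] along 0.1267 lat -0.032
case fl [ 0.5528 -0.1877] along 0.0507 lat 0.0226
case fr [ 0.5477 -0.2329] along 0.0508 lat -0.0229
latch l [ 0.5574 -0.2017] along 0.0569 lat 0.0092
latch r [ 0.5553 -0.2203] along 0.0569 lat -0.0096
```

View pics/w6c.png

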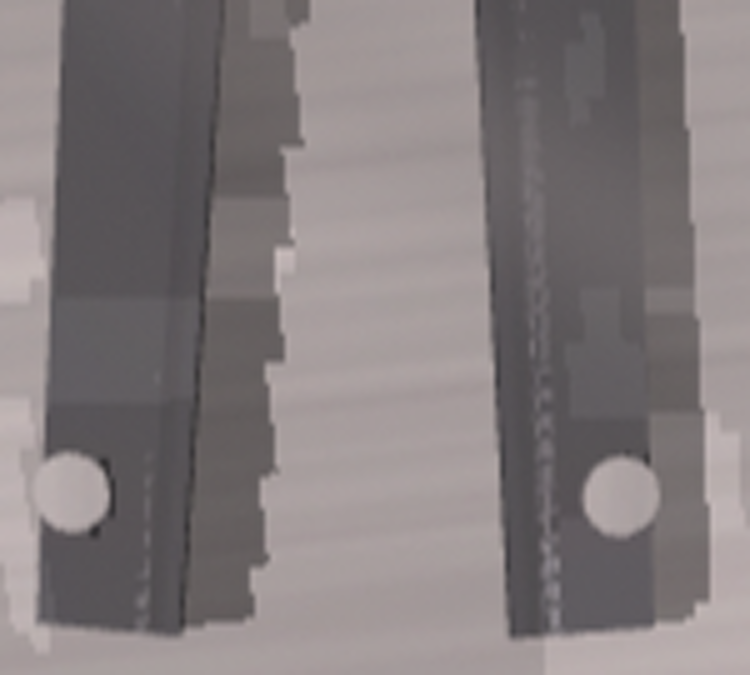

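The mouth is centred on the case within half a mm. Lowering the last 2 mm and sliding in along the axis.

Emit:
play_rows(
  rows=[
    [4,[0,0,-0.2],[0,0,-0.006]],
    [4,[0,0,-0.25],[0,0,-0.006]],
    [4,[0.5,-0.06,-0.25],[0,0,-0.006]],
    [4,[1.2,-0.14,-0.25],[0,0,-0.006]],
    [4,[2.2,-0.26,-0.25],[0,0,-0.006]],
    [4,[3.2,-0.38,-0.25],[0,0,-0.006]],
    [4,[4.2,-0.49,-0.25],[0,0,-0.006]],
    [4,[5,-0.59,-0.25],[0,0,-0.006]],
  ],
)

```text
time: 10.37
tool_pos: [0.5517, -0.2111, 0.028]
ee_rot: [3.141, -0.001, -0.119]
wrist_force: [-0.3, 0.1, -2.6]
width: 0.0478
```

Emit:
play_rows(
  rows=[
    [4,[1,-0.12,-0.05],[0,0,0]],
    [4,[2,-0.24,-0.05],[0,0,0]],
    [4,[3,-0.35,-0.05],[0,0,0]],
    [4,[4,-0.47,-0.05],[0,0,0]],
    [4,[4.8,-0.56,-0.05],[0,0,0]],
    [4,[5.6,-0.66,-0.05],[0,0,0]],
    [4,[5.6,-0.66,-0.05],[0,0,0]],
  ],
)

```text
time: 10.95
tool_pos: [0.6082, -0.2178, 0.0277]
ee_rot: [3.141, -0.002, -0.119]
wrist_force: [-0.4, 0.1, -1.9]
width: 0.0477
```

```bash
python3 look.py w7 bracket:.013 case:.056
```

```text
10.95 [ 0.6082 -0.2178  0.0277] [ 3.1412 -0.0025 -0.1188] 0.04766592992632107 [-0.3754  0.119  -1.9069]
bracket 0.58 [92.1, 314.6] 5846 [ 0.6911 -0.2251] [[0.698, -0.254], [0.704, -0.201], [0.569, -0.18], [0.562, -0.245]]
case 0.94 [247.7, 319.9] 18376 [ 0.6227 -0.2197] [[0.668, -0.202], [0.575, -0.187], [0.568, -0.24], [0.662, -0.247]]
```

View pics/w7.png

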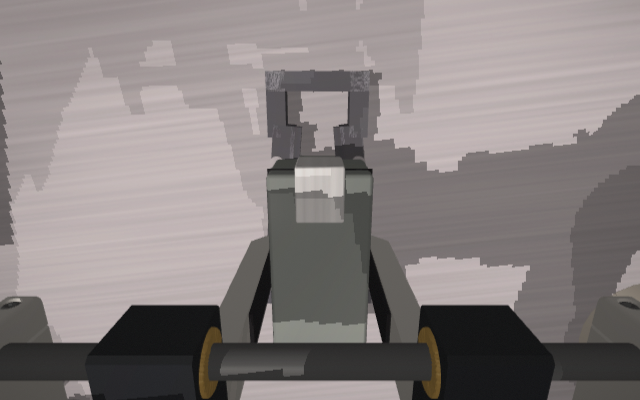

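Emit:
play_rows(
  rows=[
    [7.5,[0,0,0],[0,0,0]],
    [7.5,[0,0,0],[0,0,0]],
    [7.5,[0,0,0],[0,0,0]],
    [7.5,[0,0,0],[0,0,0]],
    [7.5,[0,0,2.5],[0,0,0]],
    [7.5,[0,0,5.5],[0,0,0]],
    [0.8,[-1,0.1,8],[0,0,0]],
    [0.8,[-4,0.5,8],[0,0,0]],
  ],
)

```text
time: 11.77
tool_pos: [0.5713, -0.2145, 0.1147]
ee_rot: [3.137, -0.014, -0.118]
wrist_force: [-1.6, -0.8, 1.9]
width: 0.0649
```

Emit:
play_rows(
  rows=[
    [0.8,[-4.4,0.5,0],[0,0,0]],
    [0.8,[-4.4,0.5,0],[0,0,0]],
    [0.8,[-4.4,0.5,0],[0,0,0]],
    [0.8,[-4.4,0.5,0],[0,0,0]],
    [0.8,[-4.4,0.5,-3],[0,0,0]],
    [0.8,[-4.4,0.5,-6],[0,0,0]],
    [0.8,[-4.4,0.5,-8.7],[0,0,0]],
    [0.8,[-4.4,0.5,-8.7],[0,0,0]],
  ],
)

```text
time: 12.43
tool_pos: [0.5196, -0.2059, 0.0146]
ee_rot: [-3.138, 0.01, -0.119]
wrist_force: [-0.8, 1.3, -0.5]
width: 0.012
```

```bash
python3 look.py w8 case:.054
```

```text
12.4333 [ 0.5196 -0.2059  0.0146] [-3.138   0.0097 -0.1188] 0.011977009844451304 [-0.7849  1.3259 -0.5023]
case 0.62 [108.0, 321.9] 28828 [ 0.597  -0.2162] [[0.636, -0.197], [0.55, -0.182], [0.543, -0.239], [0.63, -0.244]]
```

View pics/w8.png

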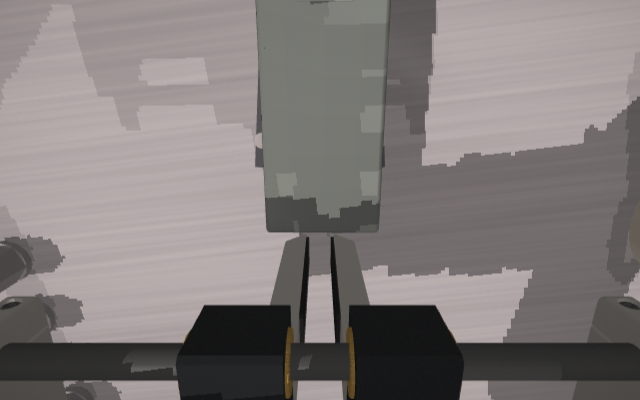

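Emit:
play_rows(
  rows=[
    [0.8,[0.6,-0.07,0.2],[0,0,0]],
    [0.8,[1.2,-0.14,0.2],[0,0,0]],
    [0.8,[1.7,-0.2,0.2],[0,0,0]],
    [0.8,[2.1,-0.25,0.2],[0,0,0]],
    [0.8,[2.5,-0.29,0.2],[0,0,0]],
    [0.8,[2.8,-0.33,0.2],[0,0,0]],
    [0.8,[3,-0.35,0.2],[0,0,0]],
    [0.8,[3,-0.35,0.2],[0,0,0]],
  ],
)

```text
time: 13.2
tool_pos: [0.5522, -0.2109, 0.0234]
ee_rot: [3.141, 0.001, -0.119]
wrist_force: [-3.8, 1.3, 3.3]
width: 0.008
```

Emit:
play_rows(
  rows=[
    [0.8,[0.1,-0.01,0],[0,0,0]],
    [0.8,[0.2,-0.02,0],[0,0,0]],
    [0.8,[0.3,-0.035,0],[0,0,0]],
    [0.8,[0.4,-0.05,0],[0,0,0]],
    [0.8,[0.4,-0.05,0],[0,0,0]],
  ],
)

```text
time: 13.62
tool_pos: [0.5551, -0.2111, 0.0232]
ee_rot: [-3.141, 0.003, -0.119]
wrist_force: [-7.6, 1.9, 5.9]
width: 0.0081
```

Emit:
play_rows(
  rows=[
    [0.8,[0.1,-0.01,0],[0,0,0]],
    [0.8,[0.2,-0.02,0],[0,0,0]],
    [0.8,[0.3,-0.035,0],[0,0,0]],
    [0.8,[0.3,-0.035,0],[0,0,0]],
  ],
)

```text
time: 13.95
tool_pos: [0.555, -0.2111, 0.0232]
ee_rot: [-3.141, 0.01, -0.119]
wrist_force: [-13.9, 3.5, 11.5]
width: 0.0079
```

Emit:
play_rows(
  rows=[
    [0.8,[0.1,-0.01,0],[0,0,0]],
    [0.8,[0.2,-0.02,0],[0,0,0]],
    [0.8,[0.25,-0.03,0],[0,0,0]],
    [0.8,[0.25,-0.03,0],[0,0,0]],
  ],
)

```text
time: 14.28
tool_pos: [0.5549, -0.211, 0.0233]
ee_rot: [-3.14, 0.016, -0.119]
wrist_force: [-20.8, 4.7, 15.4]
width: 0.0078
```

```bash
python3 look.py w9 case:.054
python3 - <<'E'
from h import *
import cv2
s=np.load("w9.npy",allow_pickle=True).item();a=cv2.resize(s["pixels"][60:320,220:420,::-1],(400,520),interpolation=3)
t=snapshot("side");b=cv2.resize(t["pixels"][150:240,280:380,::-1],(400,360),interpolation=3)
c=np.zeros((520,800,3),np.uint8);c[:,:400]=a;c[:360,400:]=b
cv2.imwrite("pics/c9.png",c)
E
```

```text
14.2833 [ 0.5549 -0.211   0.0233] [-3.1405  0.0156 -0.1192] 0.007845208082900642 [-20.8185   4.7136  15.3567]
case 0.44 [205.4, 373.2] 351 [ 0.5885 -0.2386] [[0.606, -0.191], [0.585, -0.188], [0.579, -0.24], [0.601, -0.241]]
```

Push reached 21 N along the axis with no further motion at TCP x≈0.555: it is wedged. Backing off, then checking numerically since the picture limit is used up.

Emit:
play_rows(
  rows=[
    [0.8,[-0.8,0.09,0],[0,0,0]],
    [0.8,[-2.5,0.3,0],[0,0,0]],
    [0.8,[-4.5,0.5,1],[0,0,0]],
    [0.8,[-6,0.7,4],[0,0,0]],
    [0.8,[-6,0.7,8],[0,0,0]],
    [0.8,[-5,0.6,12],[0,0,0]],
    [0.8,[-3,0.4,16],[0,0,0]],
    [0.8,[-3,0.4,16],[0,0,0]],
  ],
)

```text
time: 15.1
tool_pos: [0.5381, -0.2103, 0.1927]
ee_rot: [3.136, -0.02, -0.118]
wrist_force: [0.9, -0.6, 0.1]
width: 0.008
```

```bash
python3 look.py w10 case:.054 bracket:.013 nut1:.035 mug:.09
python3 - <<'E'
from h import *
u=np.array([np.cos(-.117),np.sin(-.117)]);n=np.array([-u[1],u[0]]);O=np.array([.5653,-.212])+.055*u
C=lambda x0,x1,y0,y1,z0,z1:[np.r_[O+x*u+y*n,z] for x in(x0,x1) for y in (y0,y1) for z in (z0,z1)]
for cam in ["wrist","scene","side"]:
    s=snapshot(cam)
    for d in silhouettes(cam,"case")[:6]:
        m=d["mask"].astype(np.uint8)
        for dx in (-10,-6,-3,0,3):
            k=np.zeros((400,640),np.uint8)
            for b in [C(-.055,.055,-.024,.024,.015,.054),C(-.055,.055,-.02,.02,0,.015)]:
                P=np.array(b);P[:,:2]+=dx*1e-3*u
                cv2.fillConvexPoly(k,cv2.convexHull(np.round(proj(s,P)[:,::-1]).astype(np.int32)),1)
            iou=(k&m).sum()/max(1,(k|m).sum())
            if iou>.3: print(cam,round(d["confidence"],2),dx,round(iou,3))
E
```

```text
15.1 [ 0.5381 -0.2103  0.1927] [ 3.1356 -0.0201 -0.1185] 0.008042151149188204 [ 0.8932 -0.5889  0.0946]
case 0.7 [90.5, 316.4] 7394 [ 0.6244 -0.2187] [[0.68, -0.202], [0.568, -0.186], [0.562, -0.236], [0.674, -0.247]]
case 0.65 [56.0, 45.0] 10928 [0.6783 0.0027] [[0.723, 0.025], [0.627, 0.06], [0.617, -0.023], [0.714, -0.051]]
bracket 0.81 [15.4, 314.5] 1876 [ 0.6911 -0.2249] [[0.705, -0.198], [0.57, -0.178], [0.562, -0.245], [0.698, -0.258]]
nut1 0.95 [243.1, 151.8] 662 [ 0.4966 -0.0344] [[0.516, -0.043], [0.495, -0.013], [0.475, -0.025], [0.497, -0.055]]
nut1 0.77 [275.0, 159.6] 604 [ 0.4605 -0.0338] [[0.484, -0.042], [0.462, -0.013], [0.442, -0.025], [0.465, -0.054]]
nut1 0.72 [298.3, 169.3] 626 [ 0.4324 -0.0375] [[0.455, -0.044], [0.427, -0.016], [0.409, -0.032], [0.437, -0.059]]
nut1 0.63 [207.5, 144.0] 728 [ 0.5346 -0.0359] [[0.552, -0.046], [0.538, -0.013], [0.515, -0.019], [0.529, -0.054]]
mug 0.72 [196.2, 556.8] 12925 [ 0.5172 -0.4062] [[0.569, -0.346], [0.463, -0.344], [0.443, -0.475], [0.552, -0.465]]
wrist 0.75 -10 0.812
wrist 0.75 -6 0.873
wrist 0.75 -3 0.925
wrist 0.75 0 0.949
wrist 0.75 3 0.924
scene 0.79 -10 0.845
scene 0.79 -6 0.871
scene 0.79 -3 0.883
scene 0.79 0 0.871
scene 0.79 3 0.824
side 0.88 -10 0.693
side 0.88 -6 0.756
side 0.88 -3 0.765
side 0.88 0 0.747
side 0.88 3 0.794
```

Run:
```python
from h import *
s=snapshot("side")
for l in ["carton","tin","bulb_case"]:
    for d in silhouettes("side",l)[:2]: print(l,round(d["confidence"],2),d["point"],int(d["mask"].sum()))
s=snapshot("scene")
for l,z in [("carton",.058),("tin",.05),("bulb_case",.054),("mug",.05)]:
    for d in silhouettes("scene",l)[:2]: print(l,round(d["confidence"],2),d["point"],ray(s,d["point"],z)[:2].round(3),int(d["mask"].sum()))
print(get_obs()["time"],close_job())
```

```text
carton 0.61 [261.0, 243.6] 939
carton 0.16 [236.3, 288.3] 748
tin 0.55 [246.8, 266.9] 1049
bulb_case 0.92 [233.0, 285.4] 732
carton 0.98 [167.5, 380.6] [0.565 0.247] 634
tin 0.57 [182.3, 364.4] [0.561 0.164] 399
bulb_case 0.71 [188.8, 357.1] [0.562 0.123] 469
bulb_case 0.62 [267.8, 301.9] [ 0.629 -0.224] 663
mug 0.76 [288.9, 226.7] [ 0.509 -0.428] 908
the job is handed in; nothing more can be done
16.1 None
```

The key case is wedged in the dovetail bracket and the job is handed in, at about 16 s of the 62 s allowed.

- **Row:** I pushed the case about 65 mm out instead of 80 mm, because a wrench head lay straight ahead of it. There was still room to grip it across its middle.
- **Bracket:** I turned it to the bracket's axis (about -6.5°), set it down just short of the mouth and slid it in narrow end first. I then let go and pushed on its flat end up to about 21 N, until it stopped moving.

**Last checks**
- **Fit:** The case's near end is level with the rail ends within 1–2 mm. The wrist camera agrees best with fully seated (outline overlap 0.95). The scene camera fits best at 3 mm short, and the side camera fits poorly everywhere (0.69–0.79), with no clear best.
- **Push force:** The wrist also showed about 15 N upward during the push. I don't know the cause, and I had reached the 12-picture limit, so I checked the seating only by numbers.
- **Other things:** The carton, tin, bulb case, nuts and mug all read at their starting places within detection noise. The fingers were clear of everything when I handed in.

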